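# Make up the jam tray: pots in, labels to the front, tray shut

### The arm

A 6-joint arm with a two-finger parallel gripper is mounted at the origin on the work surface. World frame = base frame: x ahead of the robot, y to its left, z up, the work surface at z = 0. Lengths are in m, angles in rad, forces in N, time in s.
With the tool pointing down it reaches from about 0.35 to 0.975 m from the base axis. Payload 4.9 kg.
Tool frame: the origin (TCP) lies midway between the tips of the shut fingers; the grasp point (between the pads) lies 19 mm behind it; z points along the fingers, y is the line along which they close (so a half turn about z gives the same grasp; the last joint's range is limited). The gripper opens to 85 mm and grips with 20 to 120 N. Pads are 22 mm wide; open, the fingers measure 114 mm over their backs; the gripper's body (76 mm by 85 mm) begins 54 mm behind the grasp point. The pads swing forward as they close: fully open they stand 13 mm farther back than shut.
Start: joints at [0.996, 0.053, 1.613, -0, 1.476, -0.119], TCP at [0.275, 0.561, 0.231] pointing down, gripper open.
Joint ranges: [-3.01, 3.01], [-1.01, 2.22], [0.06, 2.58], [-1.02, 4.17], [0.09, 2.62], [-3.14, 3.14]. Speed limits (rad/s): [2.57, 2.57, 3.14, 3.14, 3.14, 3.14].

### API

Orientations are given as a unit quaternion [w, x, y, z].
In Python, from plant import state, grab_frame, job_done, cut_out, place_of gives the robot as it stands.
- The arm moves only by the tool jog_arm, never from a script. Its argument "motion" is text: rows parted by semicolons, each of 7 numbers parted by spaces: the opening in per cent of the stroke, from 0 (shut) to 100 (fully open), then the shift along the tool's x, y, z as a fraction of full scale, then the turn, a rotation vector about the tool's x, y, z as a fraction of full scale. A call has exactly 5 rows; each row is the pose to reach, as a shift and turn from the pose commanded when the call began, along the tool's axes at that moment; what a row does not reach only later rows make up. Full scale, the value 1, is 50 cm for a shift and 1.5 rad for a turn. A row lasts 1/8 s, in which the tool goes at most 62.5 mm and 10.7 degrees, less where a joint would pass 70% of its speed; a pose out of reach is approached as far as the arm can. A call with a number of a shift or a turn outside -1 to 1 is refused whole. A call with a gripper value outside its range is refused whole. The fingers move at their own pace and stop on an object; the grip force is fixed at half the most. Time passes only in rows, so rows that repeat a pose let the fingers close, or fill a call up. It gives the time, the measured TCP pose, the force, the opening and the grip force at its end, in the units of the state.
- state(): the state, without advancing time (a new reading comes with each control period).
- grab_frame(name): name is "side" or "top" or "wrist"; returns a dict with "color" (400x640x3 uint8, red, green, blue), "range_z" (400x640 float32, m along the optical axis (not along the pixel's ray), 0 where there is no reading), "intrinsics" (3x3 intrinsics, pixels), "k1" (the pictures are not rectified: a ray, as slopes to the right and down, at radius r is drawn at 1 + k1 r^2 times it, then the intrinsics apply), "world_from_camera" (4x4, takes a point from camera to world coordinates). Camera axes: x right, y up, looking along -z (the intrinsics and any distortion apply to the point x, -y, -z); pixel columns grow to the right and rows downward; lengths in m; the calibration is good to about 2 mm. A picture is of the moment at which its call begins.
- job_done(): hands the job in; it is judged then, once.
Trained networks look in the newest picture that a camera, given by its name, has taken for a name from the list of things; names that differ only in an ending like _2 or _b are one class to them, and where a whole thing is asked for, a point or a joint stands for the part that bears it (a point fixed in the world has none). Each returns a list of dicts, best first, with "p" (0 to 1); they miss things now and then, are a little off and sometimes report something else, mostly with a low value. They report only what shows in the picture. A call takes as long as a camera call. They do not tell look-alikes from the thing itself.
- cut_out(camera, thing): "pixels" (400x640 bool, what is visible of it).
- place_of(camera, thing): "at" ([x, y, z] in m, in world coordinates, good to about 4 mm: a listed point, or the origin of a listed thing).
The state is a dict: "time": time; "joint_pos": joint angles; "joint_vel": joint speeds; "joint_efforts": joint torques, N m; "tool_pos": TCP position; "tool_rot": TCP orientation; "contact_force": force on the tool from outside, world axes, zero at the start; "ft_torque": the same for the moment, N m; "gripper_width": opening from 0.0 (shut) to 1.0 (fully open); "grasp_force": force on a finger pad.
Only numpy, scipy, OpenCV 4.12 (cv2) and the standard library are available. Lean on these libraries where they do the work, as an engineer would, in place of code of your own. Each camera call takes 0.05 s, during which the arm holds its last target. There are 200 camera calls.

### The job

Make up the breakfast jam tray: stand every small jam pot upright in the trough along the front of the pulled-out tray, and turn each big jar on its revolving coaster, with a fingertip on its lid (it is too wide to grip), until its label squarely faces the front of the tray. Then push the tray gently and slowly into the clear case until it is fully home. Leave the other breakfast things standing where they are.

Things in the scene. Friction and masses are not known exactly. Their poses are not given: they have to be found in the camera images.
- case: fixed clear display case on a dark wooden base plate 400 x 376 x 8 mm. Origin on the table under the middle of the case's open mouth; x points into the case (away from the tray's front), y along the mouth, z up. Case: x 0 to 203 mm, y +-193 mm, roof 108 to 112 mm above the table. The tray stands pulled out at x -195 to -5 mm. Position and yaw vary.
- tray (a joint): slide of the wooden tray: 0 = pulled out as at the start, grows as it is pushed in along the case's x, stops at 0.195 m = fully home (front wall flush with the case's mouth). Stiff: about 6 N to slide it, more when fast (8 N per m/s); it stays where it is left
- tab (a point): top middle of the upright dark wooden pull tab on the outside of the tray's front wall: tab 15 mm thick (x, point in mid thickness), 50 mm wide (y), its top 88 mm above the table, reaching down to 8 mm; moves with the tray. Axes as the case. Pushed from its front (-x) side the tray slides in; a gripper body must stay over the case's roof
- trough (a point): middle of the floor of the trough along the front of the tray, for the pots: inside 70 mm in x, 358 mm in y; floor 14 mm above the table; front wall 44 mm and rear partition 38 mm above the table, 6 mm thick. Axes as the case; moves with the tray
- coaster1 (a point): centre of the top of revolving steel coaster 1 in the tray (98 mm across, 20 mm above the table, 94 mm behind the trough's middle, turns freely without end either way about the vertical, friction 0.02 N m, stays as left); moves with the tray; coasters 112 mm apart, at the -y end
- coaster2 (a point): centre of the top of revolving steel coaster 2 in the tray (98 mm across, 20 mm above the table, 94 mm behind the trough's middle, turns freely without end either way about the vertical, friction 0.02 N m, stays as left); moves with the tray; coasters 112 mm apart, in the middle
- coaster3 (a point): centre of the top of revolving steel coaster 3 in the tray (98 mm across, 20 mm above the table, 94 mm behind the trough's middle, turns freely without end either way about the vertical, friction 0.02 N m, stays as left); moves with the tray; coasters 112 mm apart, at the +y end
- front1 (a point): point on the outer face of the tray's front wall straight ahead of coaster 1 (135 mm from its centre towards the front, -x of the case): where jar 1's label must point
- front2 (a point): point on the outer face of the tray's front wall straight ahead of coaster 2 (135 mm from its centre towards the front, -x of the case): where jar 2's label must point
- front3 (a point): point on the outer face of the tray's front wall straight ahead of coaster 3 (135 mm from its centre towards the front, -x of the case): where jar 3's label must point
- jar1: big closed jam jar standing on coaster 1, 92 mm across (too wide to grip), 80 mm high, 0.65 kg, dark red, flat brass lid 90 mm across; origin at the centre of its underside, z up; its x axis points out through the middle of the paper label (about 70 degrees wide). A white paper strip 14 mm wide runs on top from the lid's centre to the label's side
- jar2: big closed jam jar standing on coaster 2, 92 mm across (too wide to grip), 80 mm high, 0.65 kg, dark red, flat brass lid 90 mm across; origin at the centre of its underside, z up; its x axis points out through the middle of the paper label (about 70 degrees wide). A white paper strip 14 mm wide runs on top from the lid's centre to the label's side
- jar3: big closed jam jar standing on coaster 3, 92 mm across (too wide to grip), 80 mm high, 0.65 kg, dark red, flat brass lid 90 mm across; origin at the centre of its underside, z up; its x axis points out through the middle of the paper label (about 70 degrees wide). A white paper strip 14 mm wide runs on top from the lid's centre to the label's side
- pot1: small closed jam pot (None if absent), 46 mm across, 56 mm high, 0.12 kg, dark red with a paper band all round and a steel lid; starts standing upright on the table to the robot's right; origin at the centre of its underside, z up; which way it is turned does not matter
- pot2: small closed jam pot (None if absent), 46 mm across, 56 mm high, 0.12 kg, dark red with a paper band all round and a steel lid; starts standing upright on the table to the robot's right; origin at the centre of its underside, z up; which way it is turned does not matter
- pot3: small closed jam pot (None if absent), 46 mm across, 56 mm high, 0.12 kg, dark red with a paper band all round and a steel lid; starts standing upright on the table to the robot's right; origin at the centre of its underside, z up; which way it is turned does not matter
- pot4: small closed jam pot (None if absent), 46 mm across, 56 mm high, 0.12 kg, dark red with a paper band all round and a steel lid; starts standing upright on the table to the robot's right; origin at the centre of its underside, z up; which way it is turned does not matter
- plate: bystander: pink plate 210 mm across, 20 mm high
- shaker: bystander: white salt shaker 40 mm across, 82 mm high
- eggcup: bystander: white egg cup 48 mm across, 55 mm high
- mug: bystander: pink mug 80 mm across, 90 mm high, handle at its +y
- knife: bystander: steel table knife 200 mm long (its x), 18 mm wide, 7 mm high
- sugar: bystander: white sugar bowl 90 mm across, 60 mm high
Not all that is in view belongs to the job. Leave any orange look-alike of the pot2 alone.

How it is judged:
On the way, in this order (a step that is already met when the one before it is completed fails the run):
1. with the tray still pulled out, every pot stands in the trough and every big jar's label faces front (value of joint tray below 0.05 m and y of front1 in the frame of jar1 between -0.036 and 0.036 m and x of front1 in the frame of jar1 above 0 m and horizontal distance between jar1 and coaster1 below 0.015 m and angle between each of jar1, jar2, jar3's own z axis and vertical below 0.08 rad and y of front2 in the frame of jar2 between -0.036 and 0.036 m and x of front2 in the frame of jar2 above 0 m and horizontal distance between jar2 and coaster2 below 0.015 m and y of front3 in the frame of jar3 between -0.036 and 0.036 m and x of front3 in the frame of jar3 above 0 m and horizontal distance between jar3 and coaster3 below 0.015 m and x of pot1 in the frame of trough between -0.035 and 0.035 m and y of pot1 in the frame of trough between -0.18 and 0.18 m and z of pot1 in the frame of trough between -0.006 and 0.008 m and angle between each of pot1, pot2, pot3, pot4's own z axis and vertical below 0.12 rad and linear speed of each of pot1, pot2, pot3, pot4 below 0.02 m/s and x of pot2 in the frame of trough between -0.035 and 0.035 m and y of pot2 in the frame of trough between -0.18 and 0.18 m and z of pot2 in the frame of trough between -0.006 and 0.008 m and x of pot3 in the frame of trough between -0.035 and 0.035 m and y of pot3 in the frame of trough between -0.18 and 0.18 m and z of pot3 in the frame of trough between -0.006 and 0.008 m and x of pot4 in the frame of trough between -0.035 and 0.035 m and y of pot4 in the frame of trough between -0.18 and 0.18 m and z of pot4 in the frame of trough between -0.006 and 0.008 m), for 0.2 s.
2. the tray is pushed fully home (value of joint tray above 0.19 m), for 0.2 s.
At the end, for the whole second after the job is handed in: tray within 5 mm of fully home; every jar upright within 15 mm of its coaster's centre with its label facing front within about 15 degrees; every pot upright on the trough's floor; all at rest (value of joint tray above 0.19 m and y of front1 in the frame of jar1 between -0.036 and 0.036 m and x of front1 in the frame of jar1 above 0 m and horizontal distance between jar1 and coaster1 below 0.015 m and angle between each of jar1, jar2, jar3's own z axis and vertical below 0.08 rad and y of front2 in the frame of jar2 between -0.036 and 0.036 m and x of front2 in the frame of jar2 above 0 m and horizontal distance between jar2 and coaster2 below 0.015 m and y of front3 in the frame of jar3 between -0.036 and 0.036 m and x of front3 in the frame of jar3 above 0 m and horizontal distance between jar3 and coaster3 below 0.015 m and x of pot1 in the frame of trough between -0.035 and 0.035 m and y of pot1 in the frame of trough between -0.18 and 0.18 m and z of pot1 in the frame of trough between -0.006 and 0.008 m and angle between each of pot1, pot2, pot3, pot4's own z axis and vertical below 0.12 rad and linear speed of each of pot1, pot2, pot3, pot4, jar1, jar2, jar3 below 0.02 m/s and x of pot2 in the frame of trough between -0.035 and 0.035 m and y of pot2 in the frame of trough between -0.18 and 0.18 m and z of pot2 in the frame of trough between -0.006 and 0.008 m and x of pot3 in the frame of trough between -0.035 and 0.035 m and y of pot3 in the frame of trough between -0.18 and 0.18 m and z of pot3 in the frame of trough between -0.006 and 0.008 m and x of pot4 in the frame of trough between -0.035 and 0.035 m and y of pot4 in the frame of trough between -0.18 and 0.18 m and z of pot4 in the frame of trough between -0.006 and 0.008 m and angular speed of each of jar1, jar2, jar3 below 0.1 rad/s); the robot touches nothing.
It fails at once if the tray is slammed (faster than 0.35 m/s) (velocity of joint tray above 0.35 m/s).
It fails at once if a big jar is tipped (angle between any of jar1, jar2, jar3's own z axis and vertical above 0.4 rad).
It fails at once if another breakfast thing is moved more than 50 mm (distance of any of plate, shaker, eggcup, mug, knife, sugar from where it was at the start of the episode above 0.05 m).
Of pot1, pot2, pot3, pot4 only 3 to 4 are there at a start; the rules pass over those that are not, and their reading is None.
At some moment in a run one of pot1, pot2, pot3, pot4 may be knocked a few centimetres aside while the robot is not near it.
It also fails if it takes over 210 s, if anything falls off the work surface, if the arm or the gripper's body presses on something with over 40 N, if the wrist force passes 120 N, or if a joint passes its speed limit or range.

## Working session

There is one attempt and no reset: what is moved stays moved. The work goes in short steps, Python scripts to look and compute and a tool call to move; the robot and the scene stay as the last step left them, time stands still between calls to the robot, and variables do not carry over. Pictures are saved under pics/ and viewed, at most 14 in all, crops included, and the job is handed in when it is done.

Besides the shell and the picture viewer there is one more tool, called after "Request:" by a JSON object that holds its "api" and its "payload", one argument or row to a line. jog_arm: Moves the arm, as the interface text tells. Shift numbers are shares of 50 cm and turn numbers shares of 1.5 rad, none past 1 either way. Its arguments: {"type":"object","properties":{"motion":{"type":"string"}},"required":["motion"]}

```bash
ls; mkdir -p pics; cat > h.py <<'E'
import numpy as np, cv2
from plant import *
def save(n,f): cv2.imwrite(n, f["color"][:,:,::-1])
def world(f,u,v,z=None):
    K=f["intrinsics"];T=f["world_from_camera"];d=np.array([(u-K[0,2])/K[0,0],(v-K[1,2])/K[1,1]])
    s=d.copy()
    for _ in range(20): s=d/(1+f["k1"]*(s@s))
    r=np.array([s[0],-s[1],-1.])
    if z is None: return (T@np.r_[r*f["range_z"][int(v),int(u)],1])[:3]
    R=T[:3,:3]@r; return T[:3,3]+R*(z-T[2,3])/R[2]
def pix(f,p):
    K=f["intrinsics"];T=f["world_from_camera"];c=T[:3,:3].T@(np.array(p)-T[:3,3])
    s=np.array([c[0],-c[1]])/-c[2]; s=s*(1+f["k1"]*(s@s)); return K[:2,:2]@s+K[:2,2]
E
python3 - <<'E'
from h import *
np.set_printoptions(precision=4,suppress=True)
s=state();print(s)
for c in["top","side"]:
    f=grab_frame(c);save(f"pics/{c}0.png",f);print(f["world_from_camera"],f["intrinsics"][0])
    for t in["tab","trough","coaster1","coaster2","coaster3","front1","front3","jar1","pot1","plate","shaker","eggcup","mug","knife","sugar","case"]:
        print(c,t,[(np.round(d["at"],3).tolist(),round(d["p"],2)) for d in place_of(c,t)][:6])
E
```

```text
pics
{'time': 0.0, 'joint_pos': array([ 0.996 ,  0.0533,  1.6143, -0.    ,  1.476 , -0.119 ]), 'joint_vel': array([ 0.0006,  0.0004,  0.0009,  0.0005, -0.0025,  0.0003]), 'joint_efforts': array([ -0.0016, -39.3668, -37.0175,  -0.0001,   0.0066,   0.    ]), 'tool_pos': array([0.2748, 0.5607, 0.2301]), 'tool_rot': array([-0.0003,  0.2259,  0.9741, -0.001 ]), 'contact_force': array([0.3841, 0.499 , 0.5623]), 'ft_torque': array([ 0.0258,  0.0247, -0.0143]), 'grasp_force': 0.0, 'gripper_width': 1.0024094408782311}
[[-0.0182  0.994  -0.1081  0.3192]
 [-0.9998 -0.0179  0.0036 -0.0058]
 [ 0.0016  0.1081  0.9941  1.858 ]
 [ 0.      0.      0.      1.    ]] [443.9228   0.     320.0536]
top tab [([0.482, 0.146, 0.086], 0.67)]
top trough [([0.534, 0.156, 0.013], 0.9)]
top coaster1 [([0.62, 0.269, 0.024], 0.89), ([0.63, 0.047, 0.021], 0.73), ([0.624, 0.157, 0.017], 0.55)]
top coaster2 [([0.62, 0.269, 0.024], 0.89), ([0.63, 0.047, 0.021], 0.73), ([0.624, 0.157, 0.017], 0.55)]
top coaster3 [([0.62, 0.269, 0.024], 0.89), ([0.63, 0.047, 0.021], 0.73), ([0.624, 0.157, 0.017], 0.55)]
top front1 [([0.49
[... 1768 characters left out ...]
side front3 [([0.483, 0.263, 0.018], 0.94), ([0.493, 0.15, 0.016], 0.8), ([0.495, 0.035, 0.02], 0.65)]
side jar1 [([0.622, 0.27, 0.02], 0.82), ([0.627, 0.158, 0.017], 0.72)]
side pot1 [([0.445, -0.196, 0.0], 0.73), ([0.333, -0.34, 0.003], 0.71), ([0.578, -0.287, 0.001], 0.62), ([0.489, -0.41, -0.0], 0.62), ([0.603, -0.168, 0.001], 0.59)]
side plate [([0.419, 0.55, 0.0], 0.83), ([0.629, 0.044, 0.018], 0.46)]
side shaker [([0.719, -0.222, 0.001], 0.5)]
side eggcup [([0.359, -0.253, -0.003], 0.8)]
side mug [([0.402, -0.534, 0.002], 0.82)]
side knife [([0.331, 0.364, 0.002], 0.61)]
side sugar [([0.636, 0.454, 0.003], 0.81), ([0.534, 0.152, 0.015], 0.18)]
side case [([0.683, 0.164, 0.001], 0.65)]
```

View pics/top0.png

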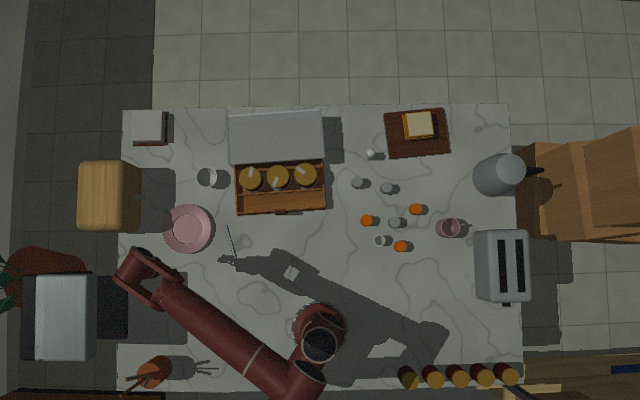

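View pics/side0.png

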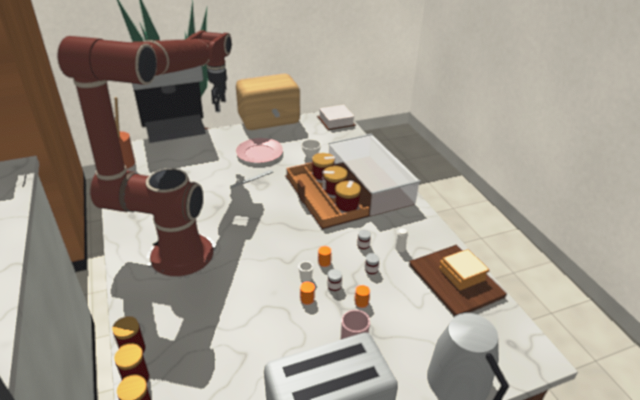

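The top picture shows the pots: grey steel-lidded ones at about (359,183), (388,188) and (395,223). The orange look-alikes are at (366,220), (416,209) and (401,246). The egg cup is at (380,240) and the shaker at (371,154). The jars' lids are at (250,177), (278,176) and (305,174). The side view agrees: three steel-lidded pots at (365,240), (373,263) and (335,280).

I'll go above the tray first for a close look at the strips.

```bash
cat >> h.py <<'E'
from scipy.spatial.transform import Rotation as Ro
import sys
def rot(s): return Ro.from_quat(np.roll(s["tool_rot"],-1))
def go(*targets):
    """targets (x,y,z,yang): print shift/turn fractions from present pose; tool straight down, y axis at yang"""
    s=state();R0=rot(s);print("t",round(s["time"],2),"at",np.round(s["tool_pos"],4),"F",np.round(s["contact_force"],1),"yang",round(np.arctan2(*R0.as_matrix()[[1,0],1]),3),"g",round(s["gripper_width"],2), "j6",round(s["joint_pos"][5],2))
    for x,y,z,a in targets:
        Y=np.array([np.cos(a),np.sin(a),0]);Z=np.array([0,0,-1.]);X=np.cross(Y,Z)
        R=Ro.from_matrix(np.c_[X,Y,Z])
        d=R0.inv().apply(np.array([x,y,z])-s["tool_pos"])/.5
        print((x,y,z,a),np.round(d,4),np.round((R0.inv()*R).as_rotvec()/1.5,4))
E
python3 -c "
from h import *
go((.52,.16,.33,1.627))"
```

```text
t 1.7 at [0.2751 0.5612 0.2313] F [ 0.2 -0.5  0.1] yang 1.115 g 1.0 j6 -0.12
(0.52, 0.16, 0.33, 1.627) [-0.793  -0.5049 -0.1974] [-0.      0.     -0.3413]
```

Request:
{"api": "jog_arm", "payload": {
  "motion": "100 -0.793 -0.505 -0.197 0 0 -0.341;100 -0.793 -0.505 -0.197 0 0 -0.341;100 -0.793 -0.505 -0.197 0 0 -0.341;100 -0.793 -0.505 -0.197 0 0 -0.341;100 -0.793 -0.505 -0.197 0 0 -0.341"
}}

```text
time: 2.33
tool_pos: [0.4331, 0.3019, 0.2953]
tool_rot: [0.0, -0.028, 1.0, 0.0]
contact_force: [0.8, 1.2, 0.3]
gripper_width: 1.003
grasp_force: 0.0
```

```bash
python3 -c "
from h import *
go((.52,.16,.33,1.627))"
```

```text
t 2.33 at [0.4331 0.3019 0.2953] F [0.8 1.2 0.3] yang 1.627 g 1.0 j6 -1.16
(0.52, 0.16, 0.33, 1.627) [-0.1577 -0.2931 -0.0695] [ 0.0002  0.0006 -0.0001]
```

Request:
{"api": "jog_arm", "payload": {
  "motion": "100 -0.158 -0.293 -0.07 0 0 0;100 -0.158 -0.293 -0.07 0 0 0;100 -0.158 -0.293 -0.07 0 0 0;100 -0.158 -0.293 -0.07 0 0 0;100 -0.158 -0.293 -0.07 0 0 0"
}}

```text
time: 2.95
tool_pos: [0.5192, 0.162, 0.3293]
tool_rot: [-0.0, -0.028, 1.0, 0.0]
contact_force: [-1.1, -0.5, 0.2]
gripper_width: 0.999
grasp_force: 0.0
```

```bash
python3 - <<'E'
from h import *
np.set_printoptions(precision=4,suppress=True)
f=grab_frame("wrist");save("pics/w1.png",f);print(f["world_from_camera"])
go((.52,.16,.33,1.627))
for t in["tab","trough","coaster1","front1","jar1"]:
    print(t,[(np.round(d["at"],3).tolist(),round(d["p"],2)) for d in place_of("wrist",t)][:6])
E
```

```text
[[-0.0546 -0.9576 -0.283   0.4474]
 [ 0.9985 -0.0522 -0.0158  0.158 ]
 [ 0.0003 -0.2834  0.959   0.4718]
 [ 0.      0.      0.      1.    ]]
t 3.0 at [0.5189 0.1624 0.3292] F [-0.6 -0.8 -0.5] yang 1.627 g 1.0 j6 -1.46
(0.52, 0.16, 0.33, 1.627) [-0.0019 -0.005  -0.0016] [ 0.0002 -0.0005  0.0003]
tab [([0.482, 0.15, 0.092], 0.81)]
trough [([0.527, 0.152, 0.013], 0.84)]
coaster1 [([0.616, 0.269, 0.022], 0.28)]
front1 [([0.485, 0.147, 0.019], 0.84), ([0.484, 0.261, 0.023], 0.77), ([0.497, 0.038, 0.022], 0.73), ([0.632, 0.453, 0.003], 0.39)]
jar1 [([0.617, 0.272, 0.021], 0.88), ([0.626, 0.156, 0.018], 0.81), ([0.625, 0.049, 0.021], 0.8)]
```

View pics/w1.png

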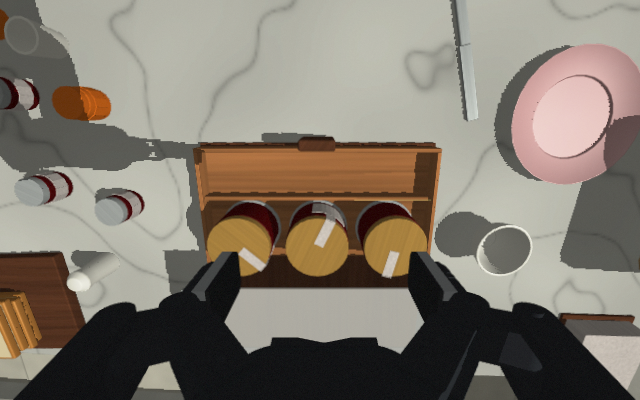

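The wrist picture shows the lids at about (240,247), (317,247) and (395,247). Jar 1's strip points to (262,265), jar 2's to (331,224) and jar 3's to (386,275). The front is towards the top of the picture. Next I'll measure them at lid height.

```bash
cat >> h.py <<'E'
def lids(f, cs):
    """for approx lid centres (x,y): centre and strip direction, world, from range + colour"""
    v,u=np.mgrid[:400,:640].reshape(2,-1); P=[]
    K=f["intrinsics"];T=f["world_from_camera"]
    d=np.c_[(u-K[0,2])/K[0,0],(v-K[1,2])/K[1,1]];s=d.copy()
    for _ in range(15): s=d/(1+f["k1"]*(s**2).sum(1))[:,None]
    z=f["range_z"].ravel(); p=np.c_[s[:,0]*z,-s[:,1]*z,-z]@T[:3,:3].T+T[:3,3]
    c=f["color"].reshape(-1,3).astype(int); out=[]
    hsv=cv2.cvtColor(f["color"],cv2.COLOR_RGB2HSV).reshape(-1,3)
    for x,y in cs:
        m=(np.hypot(p[:,0]-x,p[:,1]-y)<.055)&(abs(p[:,2]-.1)<.008)&(z>0)
        q=p[m]; (cx,cy),r=cv2.minEnclosingCircle(q[:,:2].astype(np.float32))
        w=q[(hsv[m,1]<70)&(hsv[m,2]>90)]; w=w[np.hypot(w[:,0]-cx,w[:,1]-cy)<.044]
        d=w[:,:2].mean(0)-[cx,cy]
        out.append((cx,cy,r,len(q),len(w),np.arctan2(d[1],d[0]),np.hypot(*d)))
    return np.array(out)
E
python3 - <<'E'
from h import *
np.set_printoptions(precision=4,suppress=True)
for c in("wrist","top"):
  print(lids(grab_frame(c),[(.63,.046),(.624,.158),(.617,.27)]))
f=grab_frame("top")
for t in ["pot1"]:
  for d in cut_out("top",t): 
    m=d["pixels"];v,u=np.nonzero(m);
    hs=cv2.cvtColor(f["color"],cv2.COLOR_RGB2HSV)[m];print(u.mean(),v.mean(),round(d["p"],2),np.median(hs,0))
E
```

```text
[[   0.631     0.0465    0.0456 2402.      243.        0.8985    0.0237]
 [   0.6237    0.158     0.0462 2958.      260.        2.7742    0.0244]
 [   0.6189    0.2687    0.0456 2704.      242.       -0.1633    0.0234]]
[[  0.6309   0.0443   0.0454 358.      28.       0.9429   0.0249]
 [  0.6285   0.1448   0.0414 107.       0.          nan      nan]
 [  0.6563   0.273    0.0224  27.       6.      -1.3402   0.01  ]]
357.1081081081081 181.3783783783784 0.63 [ 70.  15. 106.]
414.70338983050846 208.23728813559322 0.52 [ 14. 237. 141.]
365.60215053763443 219.41935483870967 0.51 [ 14. 218.  76.]
399.4339622641509 245.91509433962264 0.42 [ 14. 220.  73.]h.py:38: RuntimeWarning: Mean of empty slice.
  d=w[:,:2].mean(0)-[cx,cy]
  ret = um.true_divide(
```

```bash
python3 -c "
from h import *
go((.619,.269,.2,1.627),(.619,.269,.115,1.627))"
```

```text
t 3.45 at [0.5193 0.162  0.3295] F [ 0.7  0.1 -0.2] yang 1.627 g 1.0 j6 -1.46
(0.619, 0.269, 0.2, 1.627) [-0.2111  0.2024  0.2591] [-0.  0.  0.]
(0.619, 0.269, 0.115, 1.627) [-0.2111  0.2024  0.4291] [-0.  0.  0.]
```

Request:
{"api": "jog_arm", "payload": {
  "motion": "60 -0.211 0.202 0.15 0 0 0;60 -0.211 0.202 0.259 0 0 0;60 -0.211 0.202 0.259 0 0 0;60 -0.211 0.202 0.429 0 0 0;60 -0.211 0.202 0.429 0 0 0"
}}

```text
time: 4.08
tool_pos: [0.617, 0.2683, 0.1097]
tool_rot: [-0.003, -0.028, 1.0, -0.001]
contact_force: [0.3, 0.4, 0.5]
gripper_width: 0.602
grasp_force: 0.0
```

Request:
{"api": "jog_arm", "payload": {
  "motion": "60 0 0 0 0 0 0;60 0 0 0.006 0 0 0;60 0 0 0.012 0 0 0;60 0 0 0.016 0 0 0;60 0 0 0.016 0 0 0"
}}

```text
time: 4.7
tool_pos: [0.6194, 0.2685, 0.1077]
tool_rot: [0.0, -0.028, 1.0, 0.0]
contact_force: [-1.1, -1.0, -0.3]
gripper_width: 0.596
grasp_force: 0.0
```

```bash
python3 -c "
from h import *
go((.619,.269,.106,1.627))"
```

```text
t 4.7 at [0.6194 0.2685 0.1077] F [-1.1 -1.  -0.3] yang 1.626 g 0.6 j6 -1.33
(0.619, 0.269, 0.106, 1.627) [0.0007 0.0011 0.0035] [ 0.0001  0.0006 -0.0004]
```

Request:
{"api": "jog_arm", "payload": {
  "motion": "60 0 0 0.004 0 0 0;60 0 0 0.008 0 0 0;60 0 0 0.011 0 0 0;60 0 0 0.014 0 0 0;60 0 0 0.014 0 0 0"
}}

```text
time: 5.32
tool_pos: [0.619, 0.2684, 0.0998]
tool_rot: [-0.0, -0.028, 1.0, -0.0]
contact_force: [-0.3, 1.1, 0.4]
gripper_width: 0.598
grasp_force: 0.0
```

Request:
{"api": "jog_arm", "payload": {
  "motion": "60 0 0 0.002 0 0 0;60 0 0 0.004 0 0 0;60 0 0 0.005 0 0 0;60 0 0 0.006 0 0 0;60 0 0 0.006 0 0 0"
}}

```text
time: 5.95
tool_pos: [0.6191, 0.2684, 0.097]
tool_rot: [-0.0, -0.028, 1.0, -0.0]
contact_force: [0.1, 0.5, -0.3]
gripper_width: 0.604
grasp_force: 0.0
```

Request:
{"api": "jog_arm", "payload": {
  "motion": "60 0 0 0.002 0 0 0;60 0 0 0.003 0 0 0;60 0 0 0.004 0 0 0;60 0 0 0.004 0 0 0;60 0 0 0.004 0 0 0"
}}

```text
time: 6.58
tool_pos: [0.6194, 0.2685, 0.0967]
tool_rot: [0.0, -0.028, 1.0, -0.0]
contact_force: [-3.3, -0.6, 7.1]
gripper_width: 0.596
grasp_force: 3.4
```

Request:
{"api": "jog_arm", "payload": {
  "motion": "60 0 0 0.002 0 0 0;60 0 0 0.003 0 0 0;60 0 0 0.003 0 0 0;60 0 0 0.003 0 0 0;60 0 0 0.003 0 0 0"
}}

```text
time: 7.2
tool_pos: [0.6197, 0.2686, 0.0966]
tool_rot: [0.001, -0.028, 1.0, -0.0]
contact_force: [-6.1, -2.5, 11.2]
gripper_width: 0.602
grasp_force: 5.9
```

Request:
{"api": "jog_arm", "payload": {
  "motion": "60 0 0 0 0 0 0.05;60 0 0 0 0 0 0.15;60 0 0 0 0 0 0.25;60 0 0 0 0 0 0.35;60 0 0 0 0 0 0.4"
}}

```text
time: 7.82
tool_pos: [0.6196, 0.2679, 0.0966]
tool_rot: [0.0, 0.27, 0.963, -0.001]
contact_force: [-5.8, -4.8, 11.7]
gripper_width: 0.602
grasp_force: 6.3
```

```bash
python3 - <<'E'
from h import *
go()
f=grab_frame("wrist");save("pics/w2.png",f)
E
```

```text
t 7.83 at [0.6196 0.2679 0.0966] F [-5.8 -4.8 11.7] yang 1.024 g 0.6 j6 -0.72
```

View pics/w2.png

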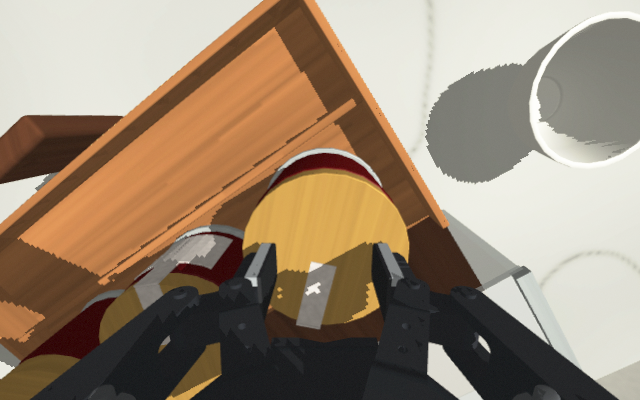

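The picture shows the jar lid centred at (326,250). The strip runs to (312,328), which is the same tilt relative to the tool as before, so the jar is turning with the fingers. I'll carry on.

Request:
{"api": "jog_arm", "payload": {
  "motion": "60 0 0 0 0 0 0.1;60 0 0 0 0 0 0.2;60 0 0 0 0 0 0.3;60 0 0 0 0 0 0.4;60 0 0 0 0 0 0.5"
}}

```text
time: 8.5
tool_pos: [0.6195, 0.2677, 0.0966]
tool_rot: [0.001, 0.605, 0.796, -0.001]
contact_force: [-6.1, -4.7, 12.5]
gripper_width: 0.597
grasp_force: 6.4
```

Request:
{"api": "jog_arm", "payload": {
  "motion": "60 0 0 0 0 0 0.1;60 0 0 0 0 0 0.2;60 0 0 0 0 0 0.3;60 0 0 0 0 0 0.4;60 0 0 0 0 0 0.5"
}}

```text
time: 9.12
tool_pos: [0.6195, 0.2687, 0.0967]
tool_rot: [-0.0, 0.854, 0.519, 0.0]
contact_force: [-5.4, -1.4, 12.6]
gripper_width: 0.6
grasp_force: 6.1
```

Request:
{"api": "jog_arm", "payload": {
  "motion": "60 0 0 0 0 0 0.1;60 0 0 0 0 0 0.2;60 0 0 0 0 0 0.3;60 0 0 0 0 0 0.4;60 0 0 0 0 0 0.5"
}}

```text
time: 9.75
tool_pos: [0.6195, 0.2698, 0.0967]
tool_rot: [-0.001, 0.985, 0.17, 0.001]
contact_force: [-6.3, 1.6, 10.8]
gripper_width: 0.602
grasp_force: 5.6
```

Request:
{"api": "jog_arm", "payload": {
  "motion": "60 0 0 0 0 0 0.03;60 0 0 0 0 0 0.047;60 0 0 0 0 0 0.047;60 0 0 0 0 0 0.047;60 0 0 0 0 0 0.047"
}}

```text
time: 10.38
tool_pos: [0.6196, 0.2699, 0.0966]
tool_rot: [-0.001, 0.99, 0.138, 0.001]
contact_force: [-5.9, 1.2, 11.9]
gripper_width: 0.598
grasp_force: 5.6
```

Request:
{"api": "jog_arm", "payload": {
  "motion": "60 0 0 -0.01 0 0 0;60 0 0 -0.04 0 0 0;60 0 0 -0.1 0 0 0;60 0 0 -0.2 0 0 0;60 0 0 -0.2 0 0 0"
}}

```text
time: 11.0
tool_pos: [0.6223, 0.2693, 0.2008]
tool_rot: [-0.001, 0.99, 0.138, 0.006]
contact_force: [0.8, 0.6, 0.1]
gripper_width: 0.602
grasp_force: 0.0
```

```bash
python3 - <<'E'
from h import *
np.set_printoptions(precision=4,suppress=True)
f=grab_frame("wrist")
L=lids(f,[(.63,.046),(.624,.158),(.617,.27)]);print(L)
go((.6237,.158,.115,-1.297),(.6237,.158,.2,-1.297))
E
```

```text
[[   0.6353    0.0462    0.0473 6691.      594.        0.9279    0.0239]
 [   0.6265    0.1585    0.0456 7123.      594.        2.7677    0.0231]
 [   0.6199    0.2697    0.0461 7723.      632.       -3.0949    0.0233]]
t 11.05 at [0.6209 0.2688 0.1975] F [-0.9 -0.1 -0.4] yang -1.294 g 0.6 j6 1.59
(0.6237, 0.158, 0.115, -1.297) [-0.0563  0.2147  0.1647] [-0.     -0.0043  0.0019]
(0.6237, 0.158, 0.2, -1.297) [-0.0552  0.2147 -0.0053] [-0.     -0.0043  0.0019]
```

Request:
{"api": "jog_arm", "payload": {
  "motion": "60 -0.055 0.215 0 0 0 0;60 -0.055 0.215 0 0 0 0;60 -0.055 0.215 0.1 0 0 0;60 -0.055 0.215 0.18 0 0 0;60 -0.055 0.215 0.19 0 0 0"
}}

```text
time: 11.68
tool_pos: [0.6214, 0.157, 0.0967]
tool_rot: [0.0, 0.99, 0.138, -0.001]
contact_force: [-0.0, -0.2, 0.9]
gripper_width: 0.598
grasp_force: 0.5
```

Request:
{"api": "jog_arm", "payload": {
  "motion": "60 0 0 0.004 0 0 0;60 0 0 0.007 0 0 0;60 0 0 0.009 0 0 0;60 0 0 0.01 0 0 0;60 0 0 0.01 0 0 0"
}}

```text
time: 12.3
tool_pos: [0.6226, 0.1572, 0.0966]
tool_rot: [0.0, 0.99, 0.138, 0.0]
contact_force: [-5.6, -1.5, 15.0]
gripper_width: 0.596
grasp_force: 7.1
```

```bash
python3 -c "
from h import *
go((.6245,.158,.0945,-1.297))"
```

```text
t 12.3 at [0.6226 0.1572 0.0966] F [-5.6 -1.5 15. ] yang -1.294 g 0.6 j6 1.43
(0.6245, 0.158, 0.0945, -1.297) [ 0.0041 -0.0004  0.0042] [ 0.0006 -0.0002  0.002 ]
```

Request:
{"api": "jog_arm", "payload": {
  "motion": "60 0 0 0 0 0 -0.07;60 0 0 0 0 0 -0.15;60 0 0 0 0 0 -0.23;60 0 0 0 0 0 -0.283;60 0 0 0 0 0 -0.283"
}}

```text
time: 12.92
tool_pos: [0.6239, 0.1567, 0.0967]
tool_rot: [0.001, 0.939, 0.344, 0.002]
contact_force: [-0.9, -3.5, 10.6]
gripper_width: 0.602
grasp_force: 5.5
```

Request:
{"api": "jog_arm", "payload": {
  "motion": "60 0 0 -0.01 0 0 0;60 0 0 -0.04 0 0 0;60 0 0 -0.1 0 0 0;60 0 0 -0.2 0 0 0;60 0 0 -0.2 0 0 0"
}}

```text
time: 13.55
tool_pos: [0.6248, 0.1581, 0.2]
tool_rot: [0.001, 0.939, 0.344, 0.005]
contact_force: [-0.1, 0.2, -0.2]
gripper_width: 0.6
grasp_force: 0.0
```

```bash
python3 - <<'E'
from h import *
np.set_printoptions(precision=4,suppress=True)
f=grab_frame("wrist")
L=lids(f,[(.63,.046),(.624,.158),(.617,.27)]);print(L)
go((.632,.0465,.2,-.875),(.632,.0465,.1,-.875))
E
```

```text
[[   0.6406    0.0481    0.0442 3683.      680.        1.0622    0.0226]
 [   0.6266    0.1576    0.0461 7819.      650.        3.1174    0.0234]
 [   0.6209    0.2694    0.0463 9754.      801.       -3.1015    0.0234]]
t 13.6 at [0.6234 0.1579 0.1968] F [ 0.2 -0.  -0.8] yang -0.869 g 0.6 j6 1.0
(0.632, 0.0465, 0.2, -0.875) [-0.1306  0.1813 -0.0064] [ 0.0017 -0.0028  0.0038]
(0.632, 0.0465, 0.1, -0.875) [-0.1314  0.1808  0.1936] [ 0.0017 -0.0028  0.0038]
```

Request:
{"api": "jog_arm", "payload": {
  "motion": "60 -0.13 0.181 0 0 0 0;60 -0.13 0.181 0 0 0 0;60 -0.13 0.181 0.1 0 0 0;60 -0.13 0.181 0.18 0 0 0;60 -0.13 0.181 0.19 0 0 0"
}}

```text
time: 14.22
tool_pos: [0.6298, 0.0461, 0.0965]
tool_rot: [-0.0, 0.939, 0.343, -0.001]
contact_force: [-1.9, -1.7, 17.2]
gripper_width: 0.599
grasp_force: 9.7
```

Request:
{"api": "jog_arm", "payload": {
  "motion": "60 0 0 0.004 0 0 0;60 0 0 0.007 0 0 0;60 0 0 0.009 0 0 0;60 0 0 0.01 0 0 0;60 0 0 0.01 0 0 0"
}}

```text
time: 14.85
tool_pos: [0.6312, 0.0464, 0.0966]
tool_rot: [0.0, 0.939, 0.344, 0.0]
contact_force: [-6.4, -1.0, 16.6]
gripper_width: 0.602
grasp_force: 8.1
```

```bash
python3 -c "
from h import *
go((.632,.0465,.0945,-.875))"
```

```text
t 14.85 at [0.6312 0.0464 0.0966] F [-6.4 -1.  16.6] yang -0.869 g 0.6 j6 0.83
(0.632, 0.0465, 0.0945, -0.875) [0.0013 0.0009 0.0041] [0.0003 0.     0.0038]
```

Request:
{"api": "jog_arm", "payload": {
  "motion": "60 0 0 0 0 0 -0.08;60 0 0 0 0 0 -0.18;60 0 0 0 0 0 -0.28;60 0 0 0 0 0 -0.38;60 0 0 0 0 0 -0.48"
}}

```text
time: 15.48
tool_pos: [0.632, 0.0455, 0.0966]
tool_rot: [0.002, 0.756, 0.654, 0.0]
contact_force: [-2.1, -3.5, 14.2]
gripper_width: 0.597
grasp_force: 7.0
```

Request:
{"api": "jog_arm", "payload": {
  "motion": "60 0 0 0 0 0 -0.1;60 0 0 0 0 0 -0.2;60 0 0 0 0 0 -0.3;60 0 0 0 0 0 -0.4;60 0 0 0 0 0 -0.5"
}}

```text
time: 16.1
tool_pos: [0.6326, 0.0451, 0.0966]
tool_rot: [0.002, 0.464, 0.886, -0.001]
contact_force: [-0.0, -3.9, 12.6]
gripper_width: 0.6
grasp_force: 6.3
```

Request:
{"api": "jog_arm", "payload": {
  "motion": "60 0 0 0 0 0 -0.1;60 0 0 0 0 0 -0.2;60 0 0 0 0 0 -0.3;60 0 0 0 0 0 -0.4;60 0 0 0 0 0 -0.5"
}}

```text
time: 16.73
tool_pos: [0.6335, 0.0444, 0.0966]
tool_rot: [0.003, 0.108, 0.994, -0.002]
contact_force: [2.7, -5.5, 11.8]
gripper_width: 0.6
grasp_force: 5.2
```

Request:
{"api": "jog_arm", "payload": {
  "motion": "60 0 0 0 0 0 -0.04;60 0 0 0 0 0 -0.06;60 0 0 0 0 0 -0.06;60 0 0 0 0 0 -0.06;60 0 0 0 0 0 -0.06"
}}

```text
time: 17.35
tool_pos: [0.6336, 0.0444, 0.0967]
tool_rot: [0.004, 0.065, 0.998, -0.002]
contact_force: [2.1, -7.2, 10.4]
gripper_width: 0.599
grasp_force: 5.1
```

Request:
{"api": "jog_arm", "payload": {
  "motion": "60 0 0 -0.01 0 0 0;60 0 0 -0.05 0 0 0;60 0 0 -0.15 0 0 0;60 0 0 -0.27 0 0 0;60 0 0 -0.3 0 0 0"
}}

```text
time: 17.98
tool_pos: [0.6327, 0.0468, 0.2501]
tool_rot: [0.004, 0.065, 0.998, 0.0]
contact_force: [0.2, -0.3, 0.7]
gripper_width: 0.603
grasp_force: 0.0
```

```bash
python3 - <<'E'
from h import *
np.set_printoptions(precision=4,suppress=True)
f=grab_frame("wrist")
L=lids(f,[(.63,.046),(.624,.158),(.617,.27)]);print(L)
go((.6245,.158,.2,1.4),(.6245,.158,.0995,1.4))
E
```

```text
[[   0.6342    0.0462    0.0459 5551.      524.        3.1128    0.0245]
 [   0.6283    0.1579    0.0462 5958.      557.        3.1377    0.0246]
 [   0.6222    0.2695    0.0462 6274.      564.       -3.0901    0.0248]]
t 18.02 at [0.6326 0.0467 0.2499] F [ 0.7 -0.4  1.4] yang 1.441 g 0.6 j6 -1.48
(0.6245, 0.158, 0.2, 1.4) [0.0456 0.2185 0.0996] [0.0007 0.0053 0.0273]
(0.6245, 0.158, 0.0995, 1.4) [0.0472 0.2183 0.3006] [0.0007 0.0053 0.0273]
```

All labels are within about 5° of front, so on to the pots. I'll look over them first.

```bash
python3 - <<'E'
from h import *
go((.52,-.23,.33,1.627))
E
```

```text
t 18.02 at [0.6326 0.0467 0.2499] F [ 0.7 -0.4  1.4] yang 1.441 g 0.6 j6 -1.48
(0.52, -0.23, 0.33, 1.627) [ 0.1504 -0.5778 -0.162 ] [ 1.00e-04  5.30e-03 -1.24e-01]
```

Request:
{"api": "jog_arm", "payload": {
  "motion": "100 0.15 -0.578 -0.162 0 0.005 -0.124;100 0.15 -0.578 -0.162 0 0.005 -0.124;100 0.15 -0.578 -0.162 0 0.005 -0.124;100 0.15 -0.578 -0.162 0 0.005 -0.124;100 0.15 -0.578 -0.162 0 0.005 -0.124"
}}

```text
time: 18.65
tool_pos: [0.5172, -0.2314, 0.323]
tool_rot: [-0.005, -0.028, 1.0, 0.001]
contact_force: [1.3, 0.2, 1.0]
gripper_width: 0.999
grasp_force: 0.0
```

Request:
{"api": "jog_arm", "payload": {
  "motion": "100 0 0 0 0 0 0;100 0 0 0 0 0 0;100 0 0 0 0 0 0;100 0 0 0 0 0 0;100 0 0 0 0 0 0"
}}

```text
time: 19.27
tool_pos: [0.5192, -0.2296, 0.3243]
tool_rot: [-0.004, -0.029, 1.0, 0.0]
contact_force: [-1.1, -0.6, 0.1]
gripper_width: 0.999
grasp_force: 0.0
```

```bash
python3 - <<'E'
from h import *
np.set_printoptions(precision=4,suppress=True)
f=grab_frame("wrist");save("pics/w3.png",f)
go()
hs=cv2.cvtColor(f["color"],cv2.COLOR_RGB2HSV)
for d in cut_out("wrist","pot1"):
    m=d["pixels"];v,u=np.nonzero(m);P=np.array([world(f,a,b) for a,b in zip(u,v)]);top=P[P[:,2]>.05]
    print("px",u.mean().round(),v.mean().round(),round(d["p"],2),np.percentile(hs[m][:,1],[25,50,75]), "lid",cv2.minEnclosingCircle(top[:,:2].astype(np.float32)) if len(top)>5 else 0, np.median(top[:,2]) if len(top) else 0)
print([(np.round(d["at"],3).tolist(),round(d["p"],2)) for d in place_of("wrist","pot1")])
E
```

```text
t 19.32 at [ 0.5191 -0.2297  0.3244] F [ 0.6  0.8 -0. ] yang 1.628 g 1.0 j6 -2.17
px 267.0 107.0 0.94 [ 8.  8. 10.] lid ((0.43758395314216614, -0.28429925441741943), 0.05195346474647522) 0.05578707206912531
px 284.0 205.0 0.82 [ 8. 10. 15.] lid ((0.5236752033233643, -0.2648811638355255), 0.08154430240392685) 0.05601324775620509
px 359.0 223.0 0.8 [ 8. 10. 21.] lid ((0.5364107489585876, -0.19720710813999176), 0.09526863694190979) 0.05600795843790751
px 346.0 119.0 0.75 [212. 214. 215.] lid ((0.44572028517723083, -0.2064339518547058), 0.027408292517066002) 0.05592259070892769
px 251.0 28.0 0.7 [216. 218. 220.] lid ((0.3828636705875397, -0.29254281520843506), 0.0882985070347786) 0.05582939833193026
px 206.0 142.0 0.65 [220. 222. 223.] lid ((0.4716644287109375, -0.33103102445602417), 0.10024959594011307) 0.055826212575072254
[([0.33, -0.336, 0.002], 0.97), ([0.442, -0.2, 0.003], 0.95), ([0.483, -0.408, -0.005], 0.84), ([0.433, -0.316, 0.005], 0.8), ([0.578, -0.29, 0.0], 0.75), ([0.601, -0.17, -0.003], 0.61), ([0.633, 0.047, 0.02], 0.25)]
```

View pics/w3.png

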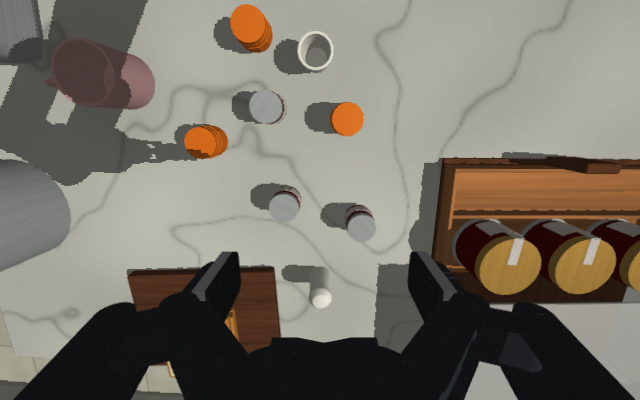

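The wrist view shows steel-lidded pots at (266,107), (284,207) and (361,222). The orange look-alikes are at (249,25), (346,119) and (205,141), the egg cup at (316,50) and the shaker at (320,298). I'll take the grey ones only.

```bash
cat >> h.py <<'E'
def pots(f, cs, zt=.056):
    v,u=np.mgrid[:400,:640].reshape(2,-1);K=f["intrinsics"];T=f["world_from_camera"]
    d=np.c_[(u-K[0,2])/K[0,0],(v-K[1,2])/K[1,1]];s=d.copy()
    for _ in range(15): s=d/(1+f["k1"]*(s**2).sum(1))[:,None]
    z=f["range_z"].ravel(); p=np.c_[s[:,0]*z,-s[:,1]*z,-z]@T[:3,:3].T+T[:3,3]
    hsv=cv2.cvtColor(f["color"],cv2.COLOR_RGB2HSV).reshape(-1,3)
    for x,y in cs:
        m=(np.hypot(p[:,0]-x,p[:,1]-y)<.035)&(abs(p[:,2]-zt)<.004)&(z>0)
        q=p[m]; print((x,y),"n",m.sum(),"mean",q.mean(0).round(4),"span",np.ptp(q[:,:2],axis=0).round(3),"sat",np.median(hsv[m,1]))
E
python3 - <<'E'
from h import *
f=grab_frame("wrist"); pots(f,[(.602,-.168),(.577,-.288),(.435,-.316)])
go((.602,-.168,.12,1.627))
E
```

```text
(0.602, -0.168) n 632 mean [ 0.6029 -0.1678  0.0559] span [0.044 0.044] sat 8.0
(0.577, -0.288) n 671 mean [ 0.5775 -0.2877  0.0559] span [0.044 0.044] sat 8.0
(0.435, -0.316) n 857 mean [ 0.4338 -0.3143  0.0558] span [0.044 0.043] sat 8.0
t 19.48 at [ 0.519  -0.2302  0.3246] F [ 0.3 -0.2  0.6] yang 1.627 g 1.0 j6 -2.17
(0.602, -0.168, 0.12, 1.627) [-0.1758  0.1145  0.4079] [ 0.0004 -0.005  -0.0001]
```

Request:
{"api": "jog_arm", "payload": {
  "motion": "100 -0.176 0.114 0.15 0 -0.005 0;100 -0.176 0.114 0.25 0 -0.005 0;100 -0.176 0.114 0.35 0 -0.005 0;100 -0.176 0.114 0.408 0 -0.005 0;100 -0.176 0.114 0.408 0 -0.005 0"
}}

```text
time: 20.1
tool_pos: [0.5985, -0.1666, 0.114]
tool_rot: [-0.005, -0.028, 1.0, 0.003]
contact_force: [-0.1, -0.1, 0.2]
gripper_width: 0.999
grasp_force: 0.0
```

```bash
python3 -c "
from h import *
go((.603,-.168,.02,1.627))"
```

```text
t 20.1 at [ 0.5985 -0.1666  0.114 ] F [-0.1 -0.1  0.2] yang 1.627 g 1.0 j6 -2.02
(0.603, -0.168, 0.02, 1.627) [-0.0109 -0.0043  0.1879] [ 0.0038 -0.007   0.0001]
```

Request:
{"api": "jog_arm", "payload": {
  "motion": "100 -0.002 0 0.08 0 0 0;100 -0.002 0 0.16 0 0 0;100 -0.002 0 0.198 0 0 0;100 -0.002 0 0.198 0 0 0;100 -0.002 0 0.198 0 0 0"
}}

```text
time: 20.72
tool_pos: [0.6049, -0.1692, 0.0237]
tool_rot: [0.002, -0.028, 1.0, -0.001]
contact_force: [0.0, -0.5, 0.2]
gripper_width: 0.999
grasp_force: 0.0
```

Request:
{"api": "jog_arm", "payload": {
  "motion": "0 0 0 0 0 0 0;0 0 0 0 0 0 0;0 0 0 0 0 0 0;0 0 0 0 0 0 0;0 0 0 0 0 0 0"
}}

```text
time: 21.35
tool_pos: [0.6041, -0.1687, 0.0223]
tool_rot: [0.001, -0.028, 1.0, -0.0]
contact_force: [-1.8, 0.2, 5.6]
gripper_width: 0.514
grasp_force: 62.1
```

```bash
python3 -c "
from h import *
print(state()['grasp_force'])
go((.603,-.168,.16,1.627),(.5257,.263,.16,1.627))"
```

```text
62.083154395222664
t 21.35 at [ 0.6041 -0.1687  0.0223] F [-1.8  0.2  5.6] yang 1.626 g 0.51 j6 -2.02
(0.603, -0.168, 0.16, 1.627) [ 0.0015  0.0015 -0.2753] [-0.0001  0.0014 -0.0003]
(0.5257, 0.263, 0.16, 1.627) [ 0.1079  0.8708 -0.2757] [-0.0001  0.0014 -0.0003]
```

Request:
{"api": "jog_arm", "payload": {
  "motion": "0 0 0 -0.1 0 0 0;0 0 0 -0.2 0 0 0;0 0 0.02 -0.275 0 0 0;0 0.02 0.14 -0.275 0 0 0;0 0.04 0.26 -0.275 0 0 0"
}}

```text
time: 21.98
tool_pos: [0.5753, -0.0388, 0.1586]
tool_rot: [0.0, -0.027, 1.0, 0.0]
contact_force: [0.4, 0.8, -1.9]
gripper_width: 0.519
grasp_force: 61.7
```

Request:
{"api": "jog_arm", "payload": {
  "motion": "0 0.015 0.12 0 0 0 0;0 0.03 0.24 0 0 0 0;0 0.045 0.36 0 0 0 0;0 0.06 0.48 0 0 0 0;0 0.068 0.58 0 0 0 0"
}}

```text
time: 22.6
tool_pos: [0.5243, 0.2498, 0.1578]
tool_rot: [-0.001, -0.028, 1.0, 0.0]
contact_force: [0.3, 0.0, -1.0]
gripper_width: 0.519
grasp_force: 61.7
```

Request:
{"api": "jog_arm", "payload": {
  "motion": "0 0 0.03 0 0 0 0;0 0 0.03 0 0 0 0;0 0 0.03 0 0 0 0;0 0 0.03 0 0 0 0;0 0 0.03 0 0 0 0"
}}

```text
time: 23.22
tool_pos: [0.5252, 0.2619, 0.1588]
tool_rot: [0.0, -0.027, 1.0, 0.0]
contact_force: [0.6, -0.8, -1.2]
gripper_width: 0.516
grasp_force: 61.8
```

```bash
python3 -c "
from h import *
go((.5257,.263,.06,1.625),(.5257,.263,.0373,1.625))"
```

```text
t 23.23 at [0.5252 0.2619 0.1588] F [ 0.6 -0.8 -1.2] yang 1.625 g 0.52 j6 -1.29
(0.5257, 0.263, 0.06, 1.625) [-0.001   0.002   0.1976] [ 0.0004  0.0001 -0.    ]
(0.5257, 0.263, 0.0373, 1.625) [-0.001  0.002  0.243] [ 0.0004  0.0001 -0.    ]
```

Request:
{"api": "jog_arm", "payload": {
  "motion": "0 0 0 0.08 0 0 0;0 0 0 0.16 0 0 0;0 0 0 0.21 0 0 0;0 0 0 0.23 0 0 0;0 0 0 0.242 0 0 0"
}}

```text
time: 23.85
tool_pos: [0.5254, 0.2629, 0.038]
tool_rot: [0.0, -0.028, 1.0, 0.0]
contact_force: [0.3, -0.1, -1.3]
gripper_width: 0.515
grasp_force: 61.8
```

Request:
{"api": "jog_arm", "payload": {
  "motion": "0 0 0 0.002 0 0 0;0 0 0 0.002 0 0 0;75 0 0 0.002 0 0 0;75 0 0 0.002 0 0 0;75 0 0 0.002 0 0 0"
}}

```text
time: 24.48
tool_pos: [0.5252, 0.263, 0.0371]
tool_rot: [0.0, -0.028, 1.0, 0.0]
contact_force: [-0.3, 0.5, 0.6]
gripper_width: 0.75
grasp_force: 0.0
```

Request:
{"api": "jog_arm", "payload": {
  "motion": "80 0 0 0 0 0 0;80 0 0 -0.06 0 0 0;80 0 0 -0.16 0 0 0;80 0 0 -0.28 0 0 0;80 0 0 -0.3 0 0 0"
}}

```text
time: 25.1
tool_pos: [0.5279, 0.2639, 0.1932]
tool_rot: [0.005, -0.028, 1.0, 0.002]
contact_force: [0.3, -0.4, 0.7]
gripper_width: 0.802
grasp_force: 0.0
```

```bash
python3 - <<'E'
from h import *
f=grab_frame("wrist"); pots(f,[(.5257,.263)],.07)
f=grab_frame("top"); pots(f,[(.603,-.168),(.577,-.288),(.435,-.315)])
go((.577,-.288,.16,1.627))
E
```

```text
(0.5257, 0.263) n 1645 mean [0.5249 0.2629 0.0699] span [0.044 0.044] sat 8.0h.py:49: RuntimeWarning: Mean of empty slice.
  q=p[m]; print((x,y),"n",m.sum(),"mean",q.mean(0).round(4),"span",np.ptp(q[:,:2],axis=0).round(3),"sat",np.median(hsv[m,1]))
  ret = um.true_divide(
Traceback (most recent call last):
  File "h.py", line 49, in pots
    q=p[m]; print((x,y),"n",m.sum(),"mean",q.mean(0).round(4),"span",np.ptp(q[:,:2],axis=0).round(3),"sat",np.median(hsv[m,1]))
                                                                     ~~~~~~^^^^^^^^^^^^^^^^
ValueError: zero-size array to reduction operation maximum which has no identity
```

Pot A is in place (lid at z 0.070, as it should be). Next I'll go to pot B, looking from above it first.

```bash
python3 - <<'E'
from h import *
go((.555,-.27,.25,1.627))
E
```

```text
t 25.2 at [0.5259 0.2632 0.1889] F [ 0.5  0.4 -0.1] yang 1.627 g 0.8 j6 -1.29
(0.555, -0.27, 0.25, 1.627) [ 9.0000e-04 -1.0678e+00 -1.2410e-01] [ 0.0012  0.0025 -0.0003]
```

Request:
{"api": "jog_arm", "payload": {
  "motion": "100 0 -0.125 -0.1 0 0 0;100 0 -0.25 -0.12 0 0 0;100 0 -0.375 -0.12 0 0 0;100 0 -0.5 -0.12 0 0 0;100 0 -0.625 -0.12 0 0 0"
}}

```text
time: 25.82
tool_pos: [0.5402, -0.0349, 0.2437]
tool_rot: [-0.002, -0.028, 1.0, 0.001]
contact_force: [1.3, -0.4, -0.7]
gripper_width: 0.997
grasp_force: 0.0
```

Request:
{"api": "jog_arm", "payload": {
  "motion": "100 0 -0.12 0 0 0 0;100 0 -0.24 0 0 0 0;100 0 -0.36 0 0 0 0;100 0 -0.44 0 0 0 0;100 0 -0.44 0 0 0 0"
}}

```text
time: 26.45
tool_pos: [0.5523, -0.2548, 0.2428]
tool_rot: [-0.002, -0.026, 1.0, 0.002]
contact_force: [-0.3, -0.6, 0.1]
gripper_width: 1.0
grasp_force: 0.0
```

```bash
python3 - <<'E'
from h import *
f=grab_frame("wrist")
try: pots(f,[(.577,-.288),(.435,-.315)])
except Exception as e: print(e)
go((.577,-.288,.12,1.627))
E
```

```text
(0.577, -0.288) n 1049 mean [ 0.5774 -0.2876  0.0559] span [0.044 0.044] sat 8.0
(0.435, -0.315) n 1462 mean [ 0.4339 -0.3142  0.0557] span [0.043 0.044] sat 8.0
t 26.5 at [ 0.5525 -0.2533  0.2432] F [-0.5  0.3 -0.7] yang 1.624 g 1.0 j6 -2.18
(0.577, -0.288, 0.12, 1.627) [-0.0461 -0.073   0.2459] [ 0.0026 -0.0026 -0.0018]
```

Request:
{"api": "jog_arm", "payload": {
  "motion": "100 -0.046 -0.073 0.1 0.0026 -0.0026 -0.002;100 -0.046 -0.073 0.2 0.0026 -0.0026 -0.002;100 -0.046 -0.073 0.245 0.0026 -0.0026 -0.002;100 -0.046 -0.073 0.245 0.0026 -0.0026 -0.002;100 -0.046 -0.073 0.245 0.0026 -0.0026 -0.002"
}}

```text
time: 27.12
tool_pos: [0.5799, -0.288, 0.1264]
tool_rot: [0.004, -0.03, 1.0, -0.003]
contact_force: [-0.6, 0.1, 0.2]
gripper_width: 1.003
grasp_force: 0.0
```

```bash
python3 -c "
from h import *
go((.5775,-.288,.021,1.627))"
```

```text
t 27.12 at [ 0.5799 -0.288   0.1264] F [-0.6  0.1  0.2] yang 1.63 g 1.0 j6 -2.21
(0.5775, -0.288, 0.021, 1.627) [0.0063 0.0014 0.2108] [-0.0035  0.0046  0.0022]
```

Request:
{"api": "jog_arm", "payload": {
  "motion": "100 0.001 0 0.08 0 0 0;100 0.001 0 0.16 0 0 0;100 0.001 0 0.206 0 0 0;100 0.001 0 0.206 0 0 0;100 0.001 0 0.206 0 0 0"
}}

```text
time: 27.75
tool_pos: [0.5801, -0.2892, 0.0233]
tool_rot: [0.004, -0.029, 1.0, -0.003]
contact_force: [-0.7, 1.0, -0.4]
gripper_width: 0.998
grasp_force: 0.0
```

Request:
{"api": "jog_arm", "payload": {
  "motion": "0 0 0 0 0 0 0;0 0 0 0 0 0 0;0 0 0 0 0 0 0;0 0 0 0 0 0 0;0 0 0 0 0 0 0"
}}

```text
time: 28.38
tool_pos: [0.5796, -0.2889, 0.0224]
tool_rot: [0.003, -0.029, 1.0, -0.002]
contact_force: [-0.4, 0.3, 6.9]
gripper_width: 0.52
grasp_force: 61.9
```

```bash
python3 -c "
from h import *
go((.5316,.153,.16,1.627))"
```

```text
t 28.38 at [ 0.5796 -0.2889  0.0224] F [-0.4  0.3  6.9] yang 1.629 g 0.52 j6 -2.21
(0.5316, 0.153, 0.16, 1.627) [ 0.0424  0.8867 -0.2796] [-0.0031  0.004   0.0016]
```

Request:
{"api": "jog_arm", "payload": {
  "motion": "0 0 0 -0.1 0 0 0;0 0 0 -0.2 0 0 0;0 0 0.02 -0.275 0 0 0;0 0.01 0.14 -0.275 0 0 0;0 0.02 0.26 -0.275 0 0 0"
}}

```text
time: 29.0
tool_pos: [0.5599, -0.1576, 0.1579]
tool_rot: [0.002, -0.029, 1.0, -0.001]
contact_force: [-0.7, 0.5, -0.9]
gripper_width: 0.519
grasp_force: 61.7
```

Request:
{"api": "jog_arm", "payload": {
  "motion": "0 0.005 0.12 0 0 0 0;0 0.01 0.24 0 0 0 0;0 0.015 0.36 0 0 0 0;0 0.02 0.48 0 0 0 0;0 0.022 0.58 0 0 0 0"
}}

```text
time: 29.62
tool_pos: [0.5312, 0.1322, 0.1561]
tool_rot: [0.001, -0.03, 1.0, -0.002]
contact_force: [0.9, -0.1, -0.8]
gripper_width: 0.516
grasp_force: 61.7
```

Request:
{"api": "jog_arm", "payload": {
  "motion": "0 0 0.045 0 -0.003 0.004 0;0 0 0.045 0 -0.003 0.004 0;0 0 0.045 0 -0.003 0.004 0;0 0 0.045 0 -0.003 0.004 0;0 0 0.045 0 -0.003 0.004 0"
}}

```text
time: 30.25
tool_pos: [0.5312, 0.1518, 0.1568]
tool_rot: [-0.001, -0.029, 1.0, 0.001]
contact_force: [-0.1, 0.5, -2.3]
gripper_width: 0.521
grasp_force: 61.8
```

```bash
python3 -c "
from h import *
go((.5316,.153,.0375,1.627))"
```

```text
t 30.25 at [0.5312 0.1518 0.1568] F [-0.1  0.5 -2.3] yang 1.628 g 0.52 j6 -1.49
(0.5316, 0.153, 0.0375, 1.627) [-0.0014  0.0021  0.2386] [ 0.0008 -0.0014  0.0007]
```

Request:
{"api": "jog_arm", "payload": {
  "motion": "0 0 0 0.08 0 0 0;0 0 0 0.16 0 0 0;0 0 0 0.21 0 0 0;0 0 0 0.23 0 0 0;0 0 0 0.238 0 0 0"
}}

```text
time: 30.88
tool_pos: [0.5312, 0.1525, 0.0379]
tool_rot: [-0.001, -0.029, 1.0, 0.001]
contact_force: [-0.1, -0.1, -1.7]
gripper_width: 0.513
grasp_force: 61.8
```

Request:
{"api": "jog_arm", "payload": {
  "motion": "0 0 0 0.002 0 0 0;0 0 0 0.002 0 0 0;75 0 0 0.002 0 0 0;75 0 0 0.002 0 0 0;75 0 0 0.002 0 0 0"
}}

```text
time: 31.5
tool_pos: [0.5311, 0.1528, 0.0372]
tool_rot: [-0.001, -0.029, 1.0, 0.001]
contact_force: [-0.6, -0.2, 0.6]
gripper_width: 0.754
grasp_force: 0.0
```

Request:
{"api": "jog_arm", "payload": {
  "motion": "80 0 0 0 0 0 0;80 0 0 -0.06 0 0 0;80 0 0 -0.16 0 0 0;80 0 0 -0.28 0 0 0;80 0 0 -0.4 0 0 0"
}}

```text
time: 32.12
tool_pos: [0.5309, 0.1525, 0.2384]
tool_rot: [-0.001, -0.029, 1.0, 0.001]
contact_force: [1.1, 0.1, -0.0]
gripper_width: 0.8
grasp_force: 0.0
```

```bash
python3 - <<'E'
from h import *
f=grab_frame("wrist"); pots(f,[(.5257,.263),(.5316,.153)],.07)
go((.43,-.28,.25,1.627))
E
```

```text
(0.5257, 0.263) n 1254 mean [0.5252 0.2624 0.0699] span [0.045 0.045] sat 9.0
(0.5316, 0.153) n 1228 mean [0.5299 0.1525 0.0699] span [0.044 0.044] sat 8.0
t 32.17 at [0.5351 0.1532 0.2492] F [1.5 1.2 6.2] yang 1.63 g 0.8 j6 -1.49
(0.43, -0.28, 0.25, 1.627) [ 0.2608 -0.8525 -0.0072] [0.0017 0.0088 0.0018]
```

Request:
{"api": "jog_arm", "payload": {
  "motion": "100 0.035 -0.115 0 0 0 0;100 0.07 -0.23 0 0 0 0;100 0.105 -0.345 0 0 0 0;100 0.14 -0.46 0 0 0 0;100 0.175 -0.575 0 0 0 0"
}}

```text
time: 32.8
tool_pos: [0.4601, -0.1413, 0.2366]
tool_rot: [-0.001, -0.029, 1.0, 0.0]
contact_force: [0.9, 0.5, 0.0]
gripper_width: 1.0
grasp_force: 0.0
```

Request:
{"api": "jog_arm", "payload": {
  "motion": "100 0.04 -0.11 0 0 0 0;100 0.08 -0.22 0 0 0 0;100 0.09 -0.29 0 0 0 0;100 0.09 -0.29 0 0 0 0;100 0.09 -0.29 0 0 0 0"
}}

```text
time: 33.42
tool_pos: [0.4244, -0.2865, 0.2362]
tool_rot: [-0.001, -0.029, 1.0, 0.001]
contact_force: [-0.1, 0.3, -0.1]
gripper_width: 1.001
grasp_force: 0.0
```

```bash
python3 - <<'E'
from h import *
f=grab_frame("wrist")
go((.434,-.3145,.12,1.627))
pots(f,[(.435,-.315)])
E
```

```text
t 33.48 at [ 0.4245 -0.2862  0.2363] F [-0.6  0.1 -1.2] yang 1.63 g 1.0 j6 -2.37
(0.434, -0.3145, 0.12, 1.627) [-0.016  -0.0581  0.2325] [ 0.0012 -0.0015  0.0022]
(0.435, -0.315) n 1128 mean [ 0.4336 -0.315   0.056 ] span [0.043 0.043] sat 9.0
```

Request:
{"api": "jog_arm", "payload": {
  "motion": "100 -0.016 -0.059 0.05 0 0 0;100 -0.016 -0.059 0.15 0 0 0;100 -0.016 -0.059 0.232 0 0 0;100 -0.016 -0.059 0.232 0 0 0;100 -0.016 -0.059 0.232 0 0 0"
}}

```text
time: 34.1
tool_pos: [0.435, -0.3159, 0.1224]
tool_rot: [-0.0, -0.03, 1.0, -0.0]
contact_force: [-0.2, -0.6, 0.5]
gripper_width: 1.0
grasp_force: 0.0
```

Request:
{"api": "jog_arm", "payload": {
  "motion": "100 0 0 0.08 0 0 0;100 0 0 0.16 0 0 0;100 0 0 0.196 0 0 0;100 0 0 0.196 0 0 0;100 0 0 0.196 0 0 0"
}}

```text
time: 34.72
tool_pos: [0.4351, -0.317, 0.0249]
tool_rot: [0.0, -0.029, 1.0, -0.001]
contact_force: [-0.5, 0.9, -0.4]
gripper_width: 1.0
grasp_force: 0.0
```

Request:
{"api": "jog_arm", "payload": {
  "motion": "0 0 0 0 0 0 0;0 0 0 0 0 0 0;0 0 0 0 0 0 0;0 0 0 0 0 0 0;0 0 0 0 0 0 0"
}}

```text
time: 35.35
tool_pos: [0.4344, -0.3164, 0.0238]
tool_rot: [-0.0, -0.029, 1.0, -0.0]
contact_force: [-0.8, 0.9, 5.4]
gripper_width: 0.516
grasp_force: 62.1
```

```bash
python3 -c "
from h import *
go((.5375,.043,.16,1.627))"
```

```text
t 35.35 at [ 0.4344 -0.3164  0.0238] F [-0.8  0.9  5.4] yang 1.629 g 0.52 j6 -2.4
(0.5375, 0.043, 0.16, 1.627) [-0.2478  0.7055 -0.2728] [-0.0001 -0.0004  0.0016]
```

Request:
{"api": "jog_arm", "payload": {
  "motion": "0 0 0 -0.1 0 0 0;0 0 0 -0.2 0 0 0;0 -0.01 0.02 -0.272 0 0 0;0 -0.05 0.13 -0.272 0 0 0;0 -0.09 0.24 -0.272 0 0 0"
}}

```text
time: 35.98
tool_pos: [0.4719, -0.1924, 0.1587]
tool_rot: [-0.001, -0.028, 1.0, 0.001]
contact_force: [0.8, 0.3, -1.7]
gripper_width: 0.518
grasp_force: 61.7
```

Request:
{"api": "jog_arm", "payload": {
  "motion": "0 -0.04 0.11 0 0 0 0;0 -0.08 0.22 0 0 0 0;0 -0.12 0.33 0 0 0 0;0 -0.15 0.43 0 0 0 0;0 -0.158 0.466 0 0 0 0"
}}

```text
time: 36.6
tool_pos: [0.5366, 0.0463, 0.1577]
tool_rot: [-0.002, -0.031, 1.0, 0.001]
contact_force: [0.8, 0.1, -1.4]
gripper_width: 0.517
grasp_force: 61.8
```

```bash
python3 -c "
from h import *
go((.5375,.043,.039,1.627))"
```

```text
t 36.6 at [0.5366 0.0463 0.1577] F [ 0.8  0.1 -1.4] yang 1.633 g 0.52 j6 -1.69
(0.5375, 0.043, 0.039, 1.627) [-0.0023 -0.007   0.2374] [ 0.0011 -0.0025  0.0038]
```

Request:
{"api": "jog_arm", "payload": {
  "motion": "0 0 0 0.08 0 0 0;0 0 0 0.16 0 0 0;0 0 0 0.21 0 0 0;0 0 0 0.23 0 0 0;0 0 0 0.238 0 0 0"
}}

```text
time: 37.22
tool_pos: [0.5366, 0.0435, 0.0394]
tool_rot: [-0.001, -0.029, 1.0, 0.001]
contact_force: [0.6, 0.4, -1.5]
gripper_width: 0.516
grasp_force: 61.8
```

```bash
python3 -c "
from h import *
go((.5375,.043,.0385,1.627))"
```

```text
t 37.23 at [0.5366 0.0435 0.0394] F [ 0.6  0.4 -1.5] yang 1.629 g 0.52 j6 -1.69
(0.5375, 0.043, 0.0385, 1.627) [-0.0017 -0.0011  0.0018] [ 0.0008 -0.0017  0.0013]
```

Request:
{"api": "jog_arm", "payload": {
  "motion": "0 0 0 0.002 0 0 0;0 0 0 0.002 0 0 0;75 0 0 0.002 0 0 0;75 0 0 0.002 0 0 0;75 0 0 0.002 0 0 0"
}}

```text
time: 37.85
tool_pos: [0.537, 0.044, 0.039]
tool_rot: [-0.001, -0.029, 1.0, 0.001]
contact_force: [-0.1, 0.8, -0.0]
gripper_width: 0.75
grasp_force: 0.0
```

Request:
{"api": "jog_arm", "payload": {
  "motion": "75 0 0 0 0 0 0;75 0 0 -0.06 0 0 0;75 0 0 -0.16 0 0 0;75 0 0 -0.28 0 0 0;75 0 0 -0.4 0 0 0"
}}

```text
time: 38.48
tool_pos: [0.5368, 0.0437, 0.2404]
tool_rot: [-0.001, -0.029, 1.0, 0.001]
contact_force: [0.8, 0.1, -1.0]
gripper_width: 0.749
grasp_force: 0.0
```

Request:
{"api": "jog_arm", "payload": {
  "motion": "0 0.05 0.1 -0.1 0 0 0;0 0.1 0.2 -0.18 0 0 0;0 0.1 0.22 -0.18 0 0 0;0 0.1 0.22 -0.18 0 0 0;0 0.1 0.22 -0.18 0 0 0"
}}

```text
time: 39.1
tool_pos: [0.4809, 0.1499, 0.3279]
tool_rot: [-0.002, -0.029, 1.0, 0.0]
contact_force: [-0.2, 0.1, -0.4]
gripper_width: -0.003
grasp_force: 0.0
```

```bash
python3 - <<'E'
from h import *
np.set_printoptions(precision=4,suppress=True)
f=grab_frame("wrist");save("pics/w4.png",f)
print(lids(f,[(.632,.046),(.625,.158),(.618,.27)]))
print([(np.round(d["at"],3).tolist(),round(d["p"],2)) for d in place_of("wrist","tab")])
go((.43,.148,.16,1.627),(.43,.148,.06,1.627))
pots(f,[(.5257,.263),(.5316,.153),(.5375,.043)],.07)
E
```

```text
[[   0.6331    0.0453    0.0452 1985.      257.        3.0867    0.0238]
 [   0.62      0.1139    0.0032    4.        0.           nan       nan]
 [   0.6214    0.2695    0.0454 1984.      243.       -3.0846    0.0237]]
[([0.49, 0.154, 0.09], 0.96)]
t 39.2 at [0.4809 0.1496 0.3275] F [-0.1 -0.2 -0.7] yang 1.628 g -0.0 j6 -1.48
(0.43, 0.148, 0.16, 1.627) [0.1004 0.0024 0.3354] [ 0.0005 -0.0029  0.0008]
(0.43, 0.148, 0.06, 1.627) [0.0996 0.0023 0.5354] [ 0.0005 -0.0029  0.0008]
(0.5257, 0.263) n 713 mean [0.5253 0.2623 0.07  ] span [0.044 0.044] sat 9.0
(0.5316, 0.153) n 705 mean [0.5301 0.1523 0.0699] span [0.044 0.043] sat 8.0
(0.5375, 0.043) n 690 mean [0.5372 0.0444 0.0699] span [0.043 0.042] sat 8.0h.py:38: RuntimeWarning: Mean of empty slice.
  d=w[:,:2].mean(0)-[cx,cy]
  ret = um.true_divide(
```

View pics/w4.png

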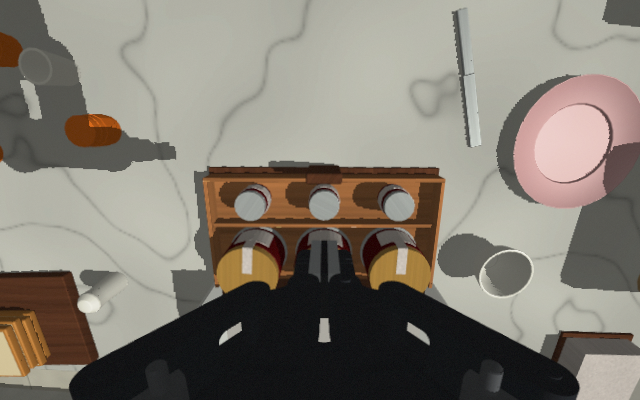

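All three pots stand in the trough, with lids at (252,203), (325,202) and (397,203). The labels face front. The tab shows at (324,172), and the fixed arm hides nothing I need. Now I'll lower the shut fingers in front of the tab.

Request:
{"api": "jog_arm", "payload": {
  "motion": "0 0.1 0.002 0.1 0 -0.003 0;0 0.1 0.002 0.2 0 -0.003 0;0 0.1 0.002 0.3 0 -0.003 0;0 0.1 0.002 0.4 0 -0.003 0;0 0.1 0.002 0.5 0 -0.003 0"
}}

```text
time: 39.83
tool_pos: [0.4301, 0.1479, 0.0767]
tool_rot: [0.001, -0.029, 1.0, 0.001]
contact_force: [1.0, 0.4, -0.2]
gripper_width: -0.0
grasp_force: 0.0
```

Request:
{"api": "jog_arm", "payload": {
  "motion": "0 0 0 0.03 0 0 0;0 0 0 0.03 0 0 0;0 0 0 0.03 0 0 0;0 0 0 0.03 0 0 0;0 0 0 0.03 0 0 0"
}}

```text
time: 40.45
tool_pos: [0.4315, 0.149, 0.0654]
tool_rot: [0.002, -0.029, 1.0, 0.001]
contact_force: [-0.3, 0.3, -0.4]
gripper_width: -0.001
grasp_force: 0.0
```

```bash
python3 -c "
from h import *
go((.46,.1495,.062,1.625),(.66,.160,.062,1.625))"
```

```text
t 40.45 at [0.4315 0.149  0.0654] F [-0.3  0.3 -0.4] yang 1.63 g -0.0 j6 -1.46
(0.46, 0.1495, 0.062, 1.625) [-0.0569 -0.0024  0.0071] [0.0011 0.0033 0.003 ]
(0.66, 0.16, 0.062, 1.625) [-0.4575 -0.0049  0.009 ] [0.0011 0.0033 0.003 ]
```

Request:
{"api": "jog_arm", "payload": {
  "motion": "0 -0.01 0 0.006 0 0.003 0;0 -0.02 0 0.006 0 0.003 0;0 -0.03 0 0.006 0 0.003 0;0 -0.04 0 0.006 0 0.003 0;0 -0.05 0 0.006 0 0.003 0"
}}

```text
time: 41.08
tool_pos: [0.4559, 0.1503, 0.0611]
tool_rot: [-0.001, -0.029, 1.0, 0.001]
contact_force: [0.5, -0.1, 0.0]
gripper_width: -0.001
grasp_force: 0.0
```

Request:
{"api": "jog_arm", "payload": {
  "motion": "0 -0.006 0 0 0 0 0;0 -0.012 0 0 0 0 0;0 -0.018 0 0 0 0 0;0 -0.024 0 0 0 0 0;0 -0.03 0 0 0 0 0"
}}

```text
time: 41.7
tool_pos: [0.4691, 0.1511, 0.0608]
tool_rot: [-0.003, -0.029, 1.0, 0.0]
contact_force: [-6.6, -0.7, 5.7]
gripper_width: 0.002
grasp_force: 3.3
```

Request:
{"api": "jog_arm", "payload": {
  "motion": "0 -0.01 0 0 0 0 0;0 -0.02 0 0 0 0 0;0 -0.03 0 0 0 0 0;0 -0.04 0 0 0 0 0;0 -0.05 0 0 0 0 0"
}}

```text
time: 42.32
tool_pos: [0.494, 0.1525, 0.0608]
tool_rot: [-0.003, -0.029, 1.0, 0.0]
contact_force: [-7.0, -1.3, 5.2]
gripper_width: -0.001
grasp_force: 3.2
```

Request:
{"api": "jog_arm", "payload": {
  "motion": "0 -0.012 0 0 0 0 0;0 -0.024 0 0 0 0 0;0 -0.036 0 0 0 0 0;0 -0.048 0 0 0 0 0;0 -0.06 0 0 0 0 0"
}}

```text
time: 42.95
tool_pos: [0.524, 0.1541, 0.0607]
tool_rot: [-0.003, -0.029, 1.0, 0.0]
contact_force: [-5.8, -1.6, 4.7]
gripper_width: 0.003
grasp_force: 3.2
```

Request:
{"api": "jog_arm", "payload": {
  "motion": "0 -0.012 0 0 0 0 0;0 -0.024 0 0 0 0 0;0 -0.036 0 0 0 0 0;0 -0.048 0 0 0 0 0;0 -0.06 0 0 0 0 0"
}}

```text
time: 43.58
tool_pos: [0.5541, 0.1558, 0.0608]
tool_rot: [-0.003, -0.029, 1.0, 0.0]
contact_force: [-5.5, -1.7, 5.0]
gripper_width: -0.004
grasp_force: 3.2
```

Request:
{"api": "jog_arm", "payload": {
  "motion": "0 -0.012 0 0 0 0 0;0 -0.024 0 0 0 0 0;0 -0.036 0 0 0 0 0;0 -0.048 0 0 0 0 0;0 -0.06 0 0 0 0 0"
}}

```text
time: 44.2
tool_pos: [0.584, 0.1575, 0.0606]
tool_rot: [-0.003, -0.029, 1.0, -0.0]
contact_force: [-6.0, -2.1, 4.4]
gripper_width: 0.001
grasp_force: 3.2
```

```bash
python3 - <<'E'
from h import *
go((.65,.16,.062,1.627))
f=grab_frame("side");save("pics/s5.png",f)
E
```

```text
t 44.2 at [0.584  0.1575 0.0606] F [-6.  -2.1  4.4] yang 1.63 g 0.0 j6 -1.49
(0.65, 0.16, 0.062, 1.627) [-0.132  -0.0027 -0.0036] [ 0.0001 -0.0043  0.0018]
```

View pics/s5.png

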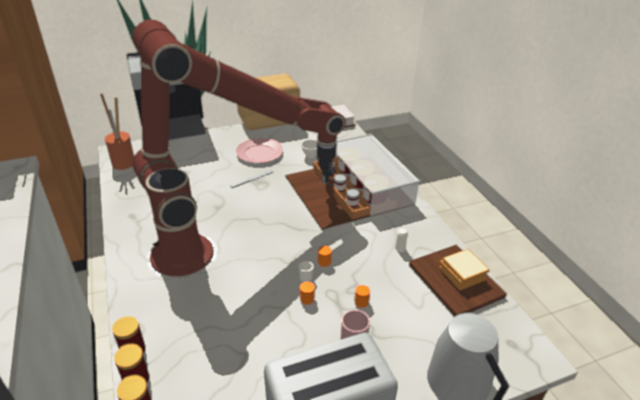

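The side view shows the tray sliding in, with the pots upright at (340,183) and (352,195) and the jars inside the case. Pushing on, slower near the end.

Request:
{"api": "jog_arm", "payload": {
  "motion": "0 -0.012 0 0 0 0 0;0 -0.024 0 0 0 0 0;0 -0.036 0 0 0 0 0;0 -0.048 0 0 0 0 0;0 -0.06 0 0 0 0 0"
}}

```text
time: 44.88
tool_pos: [0.6138, 0.1593, 0.0603]
tool_rot: [-0.003, -0.029, 1.0, 0.0]
contact_force: [-5.7, -1.5, 4.7]
gripper_width: 0.0
grasp_force: 3.2
```

Request:
{"api": "jog_arm", "payload": {
  "motion": "0 -0.01 0 0 0 0 0;0 -0.02 0 0 0 0 0;0 -0.03 0 0 0 0 0;0 -0.04 0 0 0 0 0;0 -0.05 0 0 0 0 0"
}}

```text
time: 45.5
tool_pos: [0.6389, 0.1606, 0.0604]
tool_rot: [-0.003, -0.029, 1.0, -0.0]
contact_force: [-6.3, -2.4, 3.9]
gripper_width: -0.0
grasp_force: 3.2
```

Request:
{"api": "jog_arm", "payload": {
  "motion": "0 -0.004 0 0 0 0 0;0 -0.008 0 0 0 0 0;0 -0.012 0 0 0 0 0;0 -0.016 0 0 0 0 0;0 -0.02 0 0 0 0 0"
}}

```text
time: 46.12
tool_pos: [0.6489, 0.1612, 0.0604]
tool_rot: [-0.003, -0.029, 1.0, 0.0]
contact_force: [-5.7, -2.7, 3.4]
gripper_width: 0.0
grasp_force: 3.1
```

Request:
{"api": "jog_arm", "payload": {
  "motion": "0 -0.002 0 0 0 0 0;0 -0.004 0 0 0 0 0;0 -0.006 0 0 0 0 0;0 -0.008 0 0 0 0 0;0 -0.01 0 0 0 0 0"
}}

```text
time: 46.75
tool_pos: [0.6539, 0.1615, 0.0604]
tool_rot: [-0.003, -0.029, 1.0, 0.0]
contact_force: [-6.0, -3.0, 3.6]
gripper_width: 0.004
grasp_force: 3.0
```

Request:
{"api": "jog_arm", "payload": {
  "motion": "0 -0.002 0 0 0 0 0;0 -0.004 0 0 0 0 0;0 -0.006 0 0 0 0 0;0 -0.008 0 0 0 0 0;0 -0.01 0 0 0 0 0"
}}

```text
time: 47.38
tool_pos: [0.6575, 0.1617, 0.0604]
tool_rot: [-0.005, -0.029, 1.0, -0.0]
contact_force: [-13.3, -3.6, 9.2]
gripper_width: -0.005
grasp_force: 6.8
```

Request:
{"api": "jog_arm", "payload": {
  "motion": "0 -0.001 0 0 0 0 0;0 -0.002 0 0 0 0 0;0 -0.003 0 0 0 0 0;0 -0.004 0 0 0 0 0;0 -0.005 0 0 0 0 0"
}}

```text
time: 48.0
tool_pos: [0.6574, 0.1617, 0.0604]
tool_rot: [-0.008, -0.03, 1.0, -0.001]
contact_force: [-22.5, -4.2, 15.0]
gripper_width: -0.003
grasp_force: 11.3
```

The tray has hit its end stop: force is rising with no motion. I'll back off and check.

Request:
{"api": "jog_arm", "payload": {
  "motion": "0 0.01 0 0 0 0 0;0 0.03 0 0 0 0 0;0 0.07 0 0 0 0 0;0 0.14 0 0 0 0 0;0 0.22 0 0 0 0 0"
}}

```text
time: 48.62
tool_pos: [0.5522, 0.1561, 0.061]
tool_rot: [-0.0, -0.029, 1.0, 0.001]
contact_force: [-1.5, 0.5, 0.2]
gripper_width: -0.002
grasp_force: 0.0
```

Request:
{"api": "jog_arm", "payload": {
  "motion": "0 0.1 0 -0.1 0 0 0;0 0.15 0 -0.2 0 0 0;0 0.2 0 -0.3 0 0 0;0 0.2 0 -0.4 0 0 0;0 0.2 0 -0.45 0 0 0"
}}

```text
time: 49.25
tool_pos: [0.4541, 0.1502, 0.2901]
tool_rot: [0.002, -0.03, 1.0, 0.001]
contact_force: [0.8, -0.0, -0.4]
gripper_width: 0.003
grasp_force: 0.0
```

```bash
python3 - <<'E'
from h import *
np.set_printoptions(precision=4,suppress=True)
go()
f=grab_frame("side");save("pics/s6.png",f)
g=grab_frame("wrist");save("pics/w6.png",g)
print([(np.round(d["at"],3).tolist(),round(d["p"],2)) for c in("side","wrist") for t in ("tab","trough") for d in place_of(c,t)])
c=np.array([np.cos(.054),np.sin(.054)])*.1925
for p in [(.5253,.2623),(.5301,.1523),(.5372,.0444)]:
  try: pots(g,[tuple((np.array(p)+c).round(3))],.07)
  except Exception as e: print(e)
E
```

```text
t 49.25 at [0.4541 0.1502 0.2901] F [ 0.8 -0.  -0.4] yang 1.63 g 0.0 j6 -1.47
[([0.674, 0.16, 0.086], 0.94), ([0.69, 0.16, 0.018], 0.6), ([0.727, 0.163, 0.013], 0.73), ([0.633, 0.459, 0.003], 0.69)]
zero-size array to reduction operation maximum which has no identity
(np.float64(0.722), np.float64(0.163)) n 106 mean [0.7071 0.1651 0.0698] span [0.018 0.017] sat 10.0
zero-size array to reduction operation maximum which has no identityh.py:49: RuntimeWarning: Mean of empty slice.
  q=p[m]; print((x,y),"n",m.sum(),"mean",q.mean(0).round(4),"span",np.ptp(q[:,:2],axis=0).round(3),"sat",np.median(hsv[m,1]))
  ret = um.true_divide(
```

View pics/w6.png

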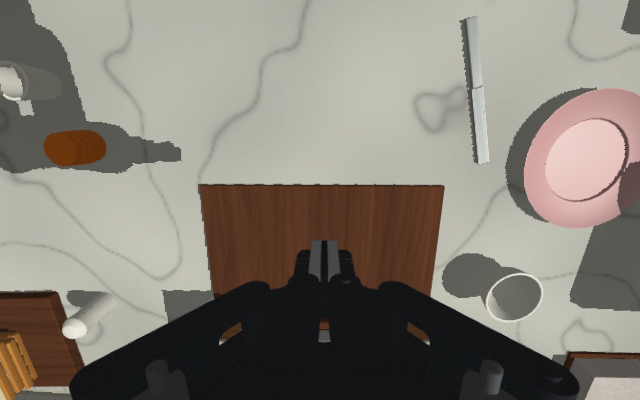

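View pics/s6.png

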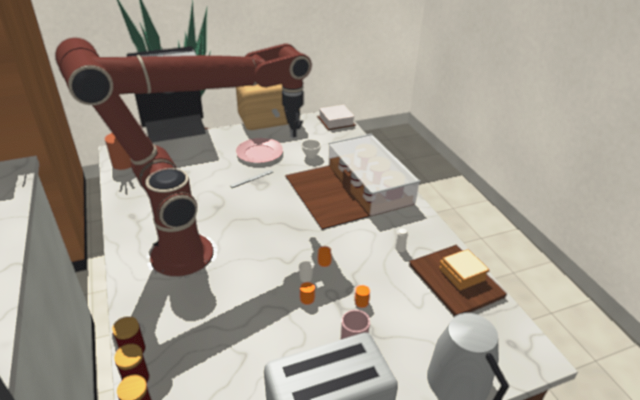

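The side view shows the tray fully in the case, with its front wall at the case's mouth around (350,185) and the pots and jars upright inside. The other things stand where they were. The wrist view shows the base plate clear. The trough point moved 0.196 m and the push ended on a firm stop, so I'll hand it in.

```bash
python3 -c "
from plant import *
print(job_done())"
```

```text
the job is handed in; nothing more can be done
None
```

The job is handed in: all three pots stand in the trough, the three jar labels face front to within about 6°, and the tray is pushed fully home; the interface gave no verdict back.

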